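Change over the parts trays on a modelling bench

TASK

Put away the blue tray and bring out the orange one: first push the open blue tray fully home, then hook a fingertip behind the lip of the orange tray and draw it all the way out to its stop. Go gently so that the paint jar in it stays standing; do not pinch the lips, and do not lift or knock the jars and the other things about. Leave the white tray shut.

Things in the scene. Friction and masses are not known exactly. Their poses are not given: they have to be found in the camera images.
- board: flat wooden board, 220 x 370 x 15, that carries the tray rack and is fixed; origin under its centre, x away from the lips. On it stand three open-topped plywood runners, 170 x 104, walls to 57 above the table, side by side 116 apart, one tray each; the left-right order of the colours varies
- blue_lip (a point): blue upright lip at the front of the blue tray: 80 wide, 8 thick, 36 high. Origin: middle of its top edge, 61 above the table; x points level into the rack (the tray slides out along -x), y along the lip, z up. Behind it (+x) is an open finger pocket 44 deep, 80 wide, its floor 36 below the origin, then the tray's 26 high front wall. Outer face: 4 mm to -x of the origin
- tray_blue (a joint): slide of the blue tray, m: 0 = fully home, 0.110 = drawn out to its stop; it stays where it is left (about 2 N of drag). Starts 60 to 105 mm out. (tray_blue_c0 and tray_blue_c1 are the inner and outer halves of its lip's thickness.)
- orange_lip (a point): orange upright lip at the front of the orange tray: 80 wide, 8 thick, 36 high. Origin: middle of its top edge, 61 above the table; x points level into the rack (the tray slides out along -x), y along the lip, z up. Behind it (+x) is an open finger pocket 44 deep, 80 wide, its floor 36 below the origin, then the tray's 26 high front wall. Inner face: 4 mm to +x of the origin
- tray_orange (a joint): slide of the orange tray, m: 0 = fully home, 0.110 = drawn out to its stop; it stays where it is left (about 2 N of drag). Starts within 10 mm of home. (tray_orange_c0 and tray_orange_c1 are the inner and outer halves of its lip's thickness.)
- white_lip (a point): white upright lip at the front of the white tray: 80 wide, 8 thick, 36 high. Origin: middle of its top edge, 61 above the table; x points level into the rack (the tray slides out along -x), y along the lip, z up. Behind it (+x) is an open finger pocket 44 deep, 80 wide, its floor 36 below the origin, then the tray's 26 high front wall. To be left alone
- tray_white (a joint): slide of the white tray, m: 0 = fully home, 0.110 = drawn out to its stop; it stays where it is left (about 2 N of drag). Starts within 10 mm of home, stays there. (tray_white_c0 and tray_white_c1 are the inner and outer halves of its lip's thickness.)
- jar_orange: small paint jar, orange cap, 28 diameter, 45 high, standing loose in the orange tray; origin at the centre of its underside, 25 above the table
- jar_white: small paint jar, white cap, 28 diameter, 45 high, standing loose in the white tray; origin at the centre of its underside
- glue: white glue bottle, 56 diameter, 140 high, standing beside the rack; origin under its centre
- paint_can: steel paint can, 54 diameter, 90 high, standing beside the rack; origin under its centre
- cup: blue ceramic cup, 76 across the rim, 85 high, beside the rack on its front side; origin under its centre
- tape: roll of grey tape lying flat, 100 diameter, 48 high, on the robot's side of the table; origin under its centre
- screwdriver: screwdriver lying on the robot's side of the table, about 200 long, handle under 40 thick; origin about its middle

How it is judged:
By the outcome, as a careful person would: the job done as asked, in the order asked, and still so for the second after the job is handed in, with the robot touching nothing.
It also fails if it takes over 45 s, if anything falls off the work surface, if the arm or the gripper's body presses on something with over 40 N, if the wrist force passes 120 N, or if a joint passes its speed limit or range.

ROBOT

A 6-joint arm with a two-finger parallel gripper is mounted at the origin on the work surface. World frame = base frame: x ahead of the robot, y to its left, z up, the work surface at z = 0. Lengths are in m, angles in rad, forces in N, time in s.
With the tool pointing down it reaches from about 0.275 to 0.85 m from the base axis. Payload 19 kg.
Tool frame: the origin (TCP) lies at the very end of the fingers, on their centre line; the grasp point (between the pads) lies 19 mm behind it; z points along the fingers, y is the direction in which the jaws open and shut (so a half turn about z gives the same grasp; the last joint's range is limited). The gripper opens to 85 mm and grips with 20 to 120 N. Pads are 22 mm wide; open, the fingers measure 114 mm over their backs; the gripper's body (76 mm by 85 mm) begins 54 mm behind the grasp point. The pads swing forward as they close: fully open they stand 13 mm farther back than shut.
Start: joints at [-0.134, 0.15, 1.437, -0, 1.554, -0.134], TCP at [0.575, -0, 0.231] pointing down, gripper open.
Joint ranges: [-2.8, 2.8], [-0.68, 2.1], [0.12, 2.68], [-1.39, 4.53], [0.16, 2.79], [-2.81, 2.81]. Speed limits (rad/s): [1.89, 1.89, 2.22, 3.01, 3.01, 3.01].

INTERFACE

Orientations are given as a unit quaternion [x, y, z, w].
In Python, from cell import arm gives the robot as it stands.
- The arm moves only by the tool drive_tool, never from a script. Its argument "rows" is a list of rows, each an object with "fingers": the gripper's target within -1 to 1 (shut at 1, half-way at 0, fully open at -1); "offset": the shift along the world's x, y, z in mm, a list of three; "angular": the turn, a rotation vector about the world's x, y, z in units of 5 degrees (1.0 is 5 degrees), a list of three. A call has 1 to 8 rows; each row shifts and turns the commanded pose from where the row before left it; what a row does not reach is not made up. A row lasts 1/12 s, in which the tool goes at most 41.7 mm and 7.16 degrees, less where a joint would pass 70% of its speed; a pose out of reach is approached as far as the arm can. A call with a gripper value outside its range is refused whole. The fingers move at their own pace and stop on an object; "squeeze" is the grip in N (left out, the last holds). Time passes only in rows, so rows that do not move let the fingers close. It gives the time, the measured TCP pose, the force and the opening at its end, in the units of the state.
- arm.state(): the state, without advancing time (a new reading comes with each control period).
- arm.capture(name): name is "scene" or "side" or "wrist"; returns a dict with "image" (384x512x3 uint8, blue, green, red), "K" (3x3 intrinsics, pixels), "dist_coeffs" ([k1, k2, p1, p2, k3] as OpenCV has them; the pictures are not rectified), "world_to_cam" (4x4, takes a point from world to camera coordinates). Camera axes: x right, y down, z forward; pixel columns grow to the right and rows downward; lengths in m; the calibration is good to about 2 mm. A picture is of the moment at which its call begins. There is no depth.
- arm.close_job(): hands the job in, once; it reports no verdict.
The state is a dict: "clock": time; "q": joint angles; "joint_vel": joint speeds; "effort": joint torques, N m; "eef_pos": TCP position; "tcp_rot": TCP orientation; "contact_force": force on the tool from outside, world axes, zero at the start; "moment": the same for the moment, N m; "finger_gap": finger opening in m.
Only numpy, scipy, OpenCV 4.12 (cv2) and the standard library are available. Lean on these libraries where they do the work, as an engineer would, in place of code of your own. Each camera call takes 0.05 s, during which the arm holds its last target.

## Working session

There is one attempt and no reset: what is moved stays moved. The work goes in short steps, Python scripts to look and compute and a tool call to move; the robot and the scene stay as the last step left them, time stands still between calls to the robot, and variables do not carry over. Pictures are saved under pics/ and viewed, and the job is handed in when it is done.

Besides the shell and the picture viewer there is one more tool, called as name(argument=value, ...) on one line, values as JSON. drive_tool: Moves the arm, as the interface text tells. Its arguments: {"type":"object","properties":{"rows":{"type":"array","items":{"type":"object","properties":{"fingers":{"type":"number"},"offset":{"type":"array","items":{"type":"number"}},"angular":{"type":"array","items":{"type":"number"}}}}},"squeeze":{"type":"number"}},"required":["rows"]}

```bash
ls; mkdir -p pics; python3 - <<'E'
from cell import arm
import cv2,pickle
d={}
for n in ["scene","side","wrist"]:
    c=arm.capture(n); d[n]=c; cv2.imwrite(f"pics/{n}0.png",c["image"])
    print(n,c["K"].tolist() if hasattr(c["K"],'tolist') else c["K"],c["dist_coeffs"],c["world_to_cam"])
pickle.dump(d,open("cap0.pkl","wb"))
print(arm.state())
E
```

```text
pics
scene [[350.5189958291731, 0.0, 256.23208636628107], [0.0, 350.5189958291731, 190.86874198697325], [0.0, 0.0, 1.0]] [-0.07266385  0.          0.          0.          0.        ] [[-0.79238793  0.61000826 -0.00336162  0.38638478]
 [ 0.46877216  0.60538041 -0.64324741 -0.23387524]
 [-0.39035117 -0.51127732 -0.76565101  1.09417908]
 [ 0.          0.          0.          1.        ]]
side [[400.03305732986, 0.0, 254.78547196756344], [0.0, 400.03305732986, 189.3327574867723], [0.0, 0.0, 1.0]] [-0.12371739  0.          0.          0.          0.        ] [[ 0.98227052 -0.18735184  0.00662631 -0.49457164]
 [-0.12716912 -0.69187468 -0.71073022  0.11714698]
 [ 0.13774119  0.69728668 -0.70343347  0.96170763]
 [ 0.          0.          0.          1.        ]]
wrist [[279.9812411346321, 0.0, 252.51189178542012], [0.0, 279.9812411346321, 192.02442630366934], [0.0, 0.0, 1.0]] [-0.00911865  0.          0.          0.          0.        ] [[ 9.99997754e-01 -3.12785021e-05 -2.11940425e-03 -5.75228572e-01]
 [ 5.21053652e-04 -9.65581876e-01  2.60098768e-01 -3.35134482e-02]
 [-2.05459384e-03 -2.60099288e-01 -9.65579691e-01  3.79561100e-01]
 [ 0.00000000e+00  0.00000000e+00  0.00000000e+00  1.00000000e+00]]
{'clock': 0.15, 'q': array([-1.33991908e-01,  1.50845289e-01,  1.43783888e+00,  2.24762484e-05,
        1.55380453e+00, -1.33997800e-01]), 'joint_vel': array([ 0.00040977, -0.00242895, -0.00299176,  0.00019213,  0.00089756,
        0.00036073]), 'effort': array([ 2.28272773e-03, -7.13383126e+01, -5.71041870e+01, -3.10331814e-05,
        7.20541226e-03, -6.05664604e-05]), 'eef_pos': array([5.74818397e-01, 1.66462659e-05, 2.30851270e-01]), 'tcp_rot': array([ 7.07104766e-01,  7.07108655e-01, -2.62701033e-04, -3.63094290e-04]), 'contact_force': array([ 0.28191617, -0.4886061 ,  0.07357169]), 'moment': array([-0.00224764, -0.01907702,  0.01510911]), 'finger_gap': 0.08572559967203551}
```

View pics/scene0.png

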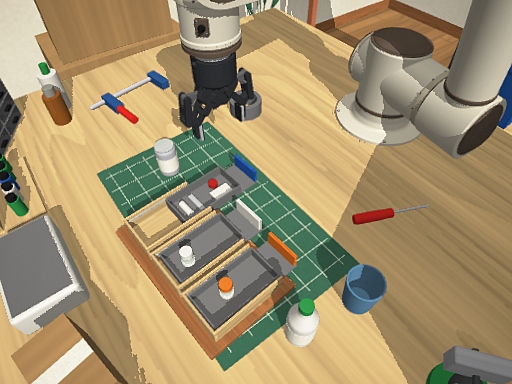

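View pics/side0.png

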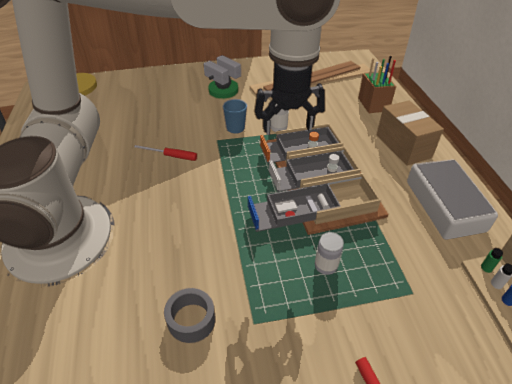

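View pics/wrist0.png

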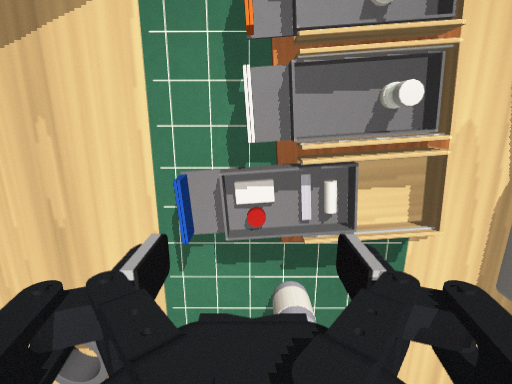

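The blue tray is open at the robot's right (wrist view, lip at about x=183, y=175–242). White is in the middle (x≈250) and orange is on the left (x≈250, at the top edge). Next I'll measure the lips.

```bash
cat > h.py <<'E'
import numpy as np,cv2
def ray(c,uv):
    p=cv2.undistortPoints(np.array([[uv]],float),np.array(c["K"]),np.array(c["dist_coeffs"])).ravel()
    M=np.array(c["world_to_cam"]);R=M[:3,:3];t=M[:3,3]
    return -R.T@t, R.T@np.array([p[0],p[1],1.])
def onz(c,uv,z):
    o,d=ray(c,uv); return o+d*(z-o[2])/d[2]
def proj(c,P):
    M=np.array(c["world_to_cam"])
    r,_=cv2.Rodrigues(M[:3,:3]); return cv2.projectPoints(np.array(P,float).reshape(-1,1,3),r,M[:3,3],np.array(c["K"]),np.array(c["dist_coeffs"]))[0].reshape(-1,2)
def mask(im,col):
    h=cv2.cvtColor(im,cv2.COLOR_BGR2HSV)
    lo,hi={"blue":((105,150,40),(125,255,255)),"orange":((5,190,120),(16,255,255)),"white":((0,0,215),(180,20,255))}[col]
    return cv2.inRange(h,lo,hi)
E
python3 - <<'E'
import pickle,cv2,numpy as np
from h import *
d=pickle.load(open("cap0.pkl","rb"))
for n in d:
  im=d[n]["image"]
  for col in ["blue","orange"]:
    cs,_=cv2.findContours(mask(im,col),0,2)
    for k in cs:
      if cv2.contourArea(k)>25:
        print(n,col,cv2.contourArea(k),cv2.boundingRect(k),cv2.approxPolyDP(k,2.,True).reshape(-1,2).tolist())
def crop(n,x,y,w,h,s,o): cv2.imwrite(o,cv2.resize(d[n]["image"][y:y+h,x:x+w],None,fx=s,fy=s,interpolation=cv2.INTER_CUBIC))
crop("scene",180,140,130,140,4,"pics/c1.png")
crop("side",235,120,130,110,6,"pics/c2.png")
E
```

```text
scene blue 53.5 (0, 173, 20, 17) [[0, 180], [2, 183], [9, 180], [19, 188], [8, 173], [9, 176], [5, 180]]
scene blue 229.0 (234, 154, 23, 27) [[236, 154], [235, 164], [255, 180], [256, 171]]
scene blue 154.5 (101, 93, 22, 20) [[101, 96], [105, 103], [117, 112], [116, 106], [122, 104], [108, 93]]
scene blue 179.0 (148, 71, 21, 18) [[148, 73], [151, 81], [160, 87], [168, 86], [167, 80], [153, 71]]
scene blue 415.0 (498, 66, 14, 63) [[511, 66], [499, 93], [507, 101], [506, 110], [498, 124], [503, 128], [511, 121]]
scene orange 141.0 (219, 277, 13, 15) [[224, 277], [219, 281], [219, 287], [222, 291], [227, 291], [231, 288], [231, 281]]
scene orange 316.0 (268, 232, 29, 34) [[270, 232], [268, 241], [293, 265], [296, 255]]
scene orange 349.0 (42, 90, 26, 35) [[42, 95], [57, 124], [66, 123], [66, 117], [56, 98], [59, 92], [55, 90], [57, 93], [47, 99]]
side blue 98.5 (502, 286, 10, 19) [[511, 286], [502, 298], [507, 304], [511, 304]]
side blue 113.5 (248, 196, 11, 33) [[249, 196], [249, 209], [257, 228], [258, 219]]
wrist blue 805.5 (173, 174, 21, 70) [[185, 174], [173, 181], [182, 242], [188, 243], [193, 227]]
wrist orange 159.0 (244, 0, 9, 26) [[244, 0], [246, 25], [251, 25], [251, 0]]
```

```bash
sleep 1
```

```text
(no output)
```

View pics/c1.png

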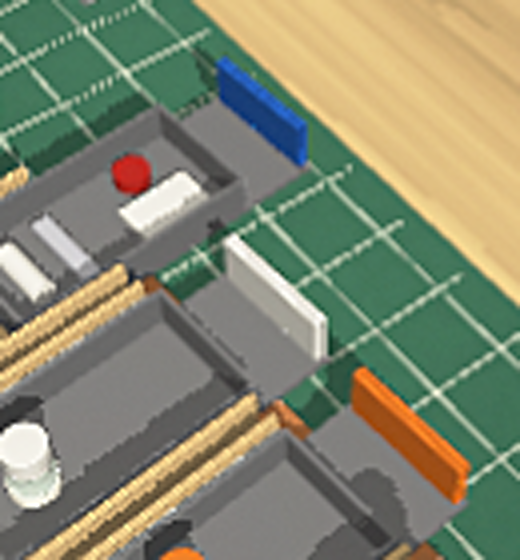

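View pics/c2.png

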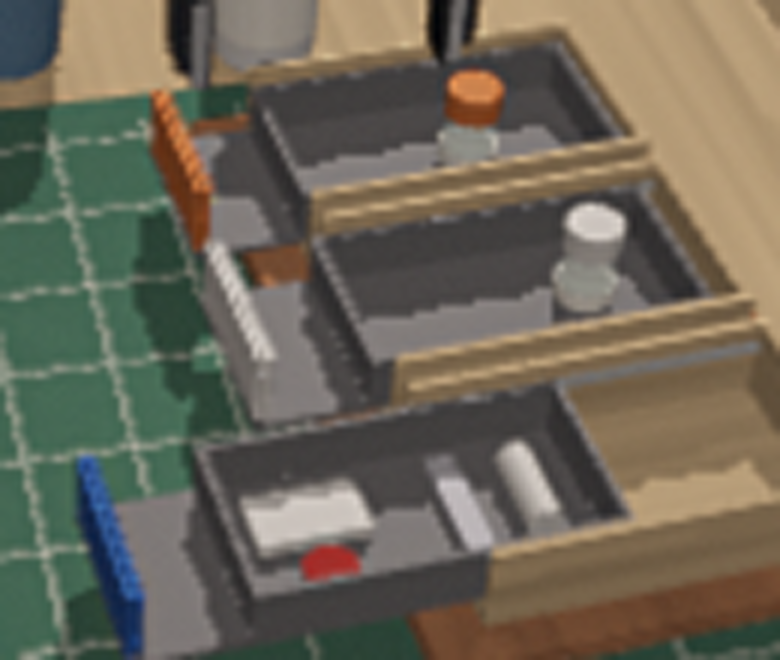

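```bash
python3 - <<'E'
import pickle
from h import *
d=pickle.load(open("cap0.pkl","rb"))
# scene camera sees from far side: top edge corners (upper contour): outer-top edge
for n,l in {"scene":[(236,154),(256,171),(270,232),(296,255),(268,241),(293,265)],"side":[(249,196),(258,219),(248,209)],"wrist":[(173,181),(182,242),(185,174),(193,227),(244,0),(246,25)]}.items():
  for p in l: print(n,p,onz(d[n],p,.061).round(4))
E
```

```text
scene (236, 154) [ 0.4886 -0.0836  0.061 ]
scene (256, 171) [ 0.4845 -0.0046  0.061 ]
scene (270, 232) [0.5696 0.1549 0.061 ]
scene (296, 255) [0.5629 0.2306 0.061 ]
scene (268, 241) [0.587  0.1697 0.061 ]
scene (293, 265) [0.5827 0.2439 0.061 ]
side (249, 196) [ 0.4874 -0.0066  0.061 ]
side (258, 219) [ 0.4947 -0.0839  0.061 ]
side (248, 209) [ 0.4774 -0.0487  0.061 ]
wrist (173, 181) [ 0.4841 -0.0049  0.061 ]
wrist (182, 242) [ 0.4895 -0.0811  0.061 ]
wrist (185, 174) [0.4984 0.0033 0.061 ]
wrist (193, 227) [ 0.504  -0.0614  0.061 ]
wrist (244, 0) [0.567  0.1771 0.061 ]
wrist (246, 25) [0.5688 0.1551 0.061 ]
```

```bash
python3 - <<'E'
import pickle
from h import *
d=pickle.load(open("cap0.pkl","rb"))
S=d["scene"];W=d["wrist"];D=d["side"]
print("glue cap top z.14",onz(S,(307,302),.14),"base mid",onz(S,(300,342),0))
print("cup rim z.085",onz(S,(364,279),.085), "side",onz(D,(235,106),.085))
print("can top z.09",onz(S,(165,145),.09),onz(D,(331,241),.09))
print("jar_o top z.07",onz(S,(225,281),.07),"side",onz(D,(315,134),.07))
# runner wall tops yaw from long edges, wrist image
g=cv2.cvtColor(W["image"],cv2.COLOR_BGR2GRAY)
for a,b in [((300,160),(450,137)),((300,155),(450,145)),((300,46),(460,24)),]:
  p,q=onz(W,a,.057),onz(W,b,.057);v=q-p;print(p,q,np.arctan2(v[1],v[0]))
segs=cv2.createLineSegmentDetector().detect(g)[0].reshape(-1,4)
for s in segs:
  if np.hypot(s[2]-s[0],s[3]-s[1])>55 and s[1]<250:
    p,q=onz(W,s[:2],.057),onz(W,s[2:],.057);v=q-p
    print(s.round(),p[:2].round(3),q[:2].round(3),round(np.degrees(np.arctan2(v[1],v[0])),2))
cv2.imwrite("pics/w2.png",cv2.resize(W["image"][0:260,130:480],None,fx=2.2,fy=2.2,interpolation=cv2.INTER_CUBIC))
E
```

```text
glue cap top z.14 [0.64186072 0.33636383 0.14      ] base mid [0.65519818 0.35428461 0.        ]
cup rim z.085 [0.50709017 0.35665036 0.085     ] side [0.5094028  0.35842531 0.085     ]
can top z.09 [ 0.62765914 -0.19553422  0.09      ] [ 0.63047792 -0.19819931  0.09      ]
jar_o top z.07 [0.71133477 0.19346647 0.07      ] side [0.71733719 0.19630785 0.07      ]
[0.62937008 0.01871262 0.057     ] [0.79598642 0.04474013 0.057     ] 0.15495990163803394
[0.62912143 0.0244019  0.057     ] [0.79759544 0.03588167 0.057     ] 0.06803451955065414
[0.62428073 0.13679043 0.057     ] [0.78602573 0.15775212 0.057     ] 0.12887884970304703
[461.  18. 298.  30.] [0.786 0.163] [0.622 0.151] -175.98
[254. 139. 248.  38.] [0.577 0.042] [0.571 0.144] 93.34
[303. 164. 446. 154.] [0.633 0.014] [0.795 0.026] 4.11
[424.  39. 304.  48.] [0.752 0.144] [0.629 0.135] -175.95
[359. 240. 433. 235.] [ 0.707 -0.08 ] [ 0.797 -0.073] 3.96
[459.  43. 450. 133.] [0.788 0.14 ] [0.795 0.049] -85.86
[447. 155. 439. 229.] [0.796 0.024] [ 0.803 -0.066] -85.95
[159. 233. 137.   0.] [ 0.46  -0.071] [0.461 0.178] 89.95
[303.
[... 1021 characters left out ...]
.135] 5.38
[223. 175. 302. 170.] [0.541 0.001] [0.632 0.008] 3.96
[422.  46. 299.  55.] [0.75  0.137] [0.624 0.128] -176.02
[188. 239. 179. 179.] [ 0.496 -0.08 ] [ 0.49  -0.004] 94.0
[438. 131. 445.  52.] [0.781 0.052] [0.775 0.132] 94.03
[426.  57. 296.  66.] [0.756 0.127] [0.62  0.118] -175.95
[356. 234. 428. 229.] [ 0.701 -0.072] [ 0.789 -0.066] 4.02
[263. 227. 319. 224.] [ 0.588 -0.063] [ 0.656 -0.059] 3.9
[303. 232. 229. 237.] [ 0.637 -0.07 ] [ 0.547 -0.076] -176.16
[297. 136. 362. 131.] [0.625 0.046] [0.697 0.051] 3.96
[130.  21. 136.  86.] [0.451 0.161] [0.452 0.098] -89.63
[ 45.  67.  57. 134.] [0.356 0.118] [0.356 0.048] -90.0
[ 66. 214.  51. 136.] [ 0.35  -0.047] [0.349 0.046] 90.4
```

View pics/w2.png

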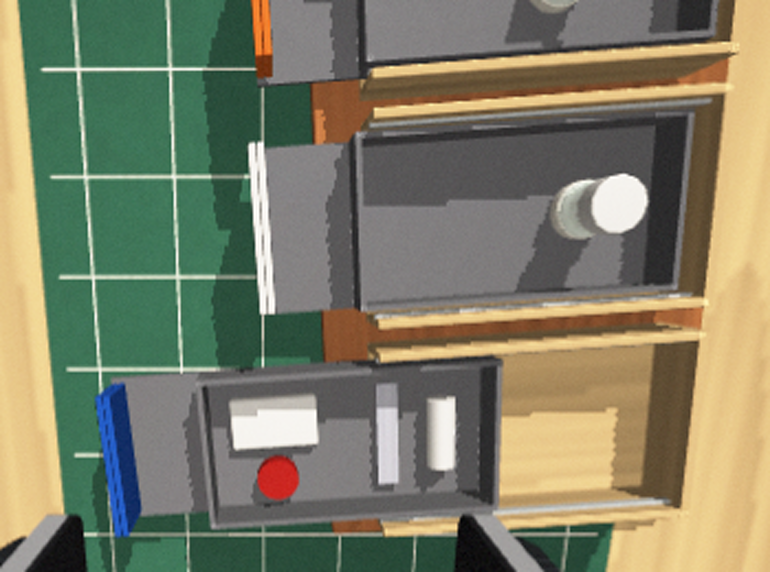

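Rack yaw is 4.0° (about ten wall edges agree). The lip tops, which I placed at z=0.061, come out 77–79 mm wide against the 80 given. The blue and orange lips are 230 mm apart against the expected 232. Next I'll shut the fingers, turn 94°, and go in front of the blue lip.

drive_tool(rows=[{"fingers":1,"offset":[-15,-6,0],"angular":[0,0,1.35]},{"fingers":1,"offset":[-15,-6,0],"angular":[0,0,1.35]},{"fingers":1,"offset":[-15,-6,0],"angular":[0,0,1.35]},{"fingers":1,"offset":[-15,-6,0],"angular":[0,0,1.35]},{"fingers":1,"offset":[-15,-6,0],"angular":[0,0,1.35]},{"fingers":1,"offset":[-15,-6,0],"angular":[0,0,1.35]},{"fingers":1,"offset":[-15,-5,0],"angular":[0,0,1.35]},{"fingers":1,"offset":[-15,-5,0],"angular":[0,0,1.35]}])

```text
clock: 0.82
eef_pos: [0.4541, -0.0462, 0.2311]
tcp_rot: [0.306, 0.952, -0.0, -0.0]
contact_force: [0.0, -0.9, 0.4]
finger_gap: -0.0003
```

drive_tool(rows=[{"fingers":1,"offset":[0,0,-20],"angular":[0,0,1.35]},{"fingers":1,"offset":[0,0,-20],"angular":[0,0,1.35]},{"fingers":1,"offset":[0,0,-20],"angular":[0,0,1.35]},{"fingers":1,"offset":[0,0,-20],"angular":[0,0,1.35]},{"fingers":1,"offset":[0,0,-20],"angular":[0,0,1.35]},{"fingers":1,"offset":[0,0,-20],"angular":[0,0,1.25]},{"fingers":1,"offset":[0,0,0]},{"fingers":1,"offset":[0,0,0]}])

```text
invalid input
```

```bash
python3 - <<'E'
from cell import arm
import cv2
from scipy.spatial.transform import Rotation as R
s=arm.state();print(s["eef_pos"],R.from_quat(s["tcp_rot"]).as_matrix().round(3),s["finger_gap"],s["contact_force"],s["q"])
cv2.imwrite("pics/s1.png",arm.capture("side")["image"]);cv2.imwrite("pics/w1.png",arm.capture("wrist")["image"])
E
```

```text
[ 0.45413435 -0.04619511  0.23106052] [[-0.812  0.583 -0.   ]
 [ 0.583  0.812  0.   ]
 [ 0.    -0.    -1.   ]] -0.0002507905379371284 [ 0.03552977 -0.89170537  0.41795765] [-2.70366929e-01 -9.97871395e-02  1.69417396e+00 -7.59374490e-05
  1.54756050e+00 -1.21864455e+00]
```

View pics/w1.png

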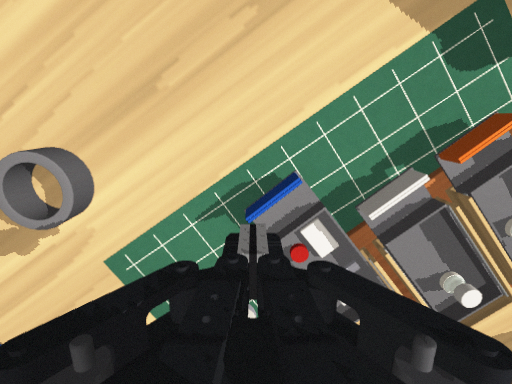

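View pics/s1.png

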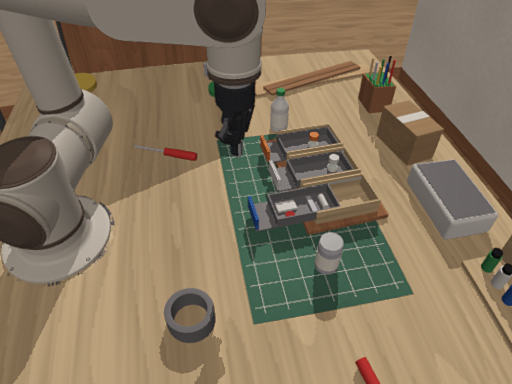

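The second call was refused because some rows left out the angular part. The pictures show the fingers shut, the turn at 54° and nothing disturbed. I'll carry on with the turn and descend.

drive_tool(rows=[{"fingers":1,"offset":[0,0,-20],"angular":[0,0,1.3]},{"fingers":1,"offset":[0,0,-25],"angular":[0,0,1.3]},{"fingers":1,"offset":[0,0,-25],"angular":[0,0,1.3]},{"fingers":1,"offset":[0,0,-25],"angular":[0,0,1.3]},{"fingers":1,"offset":[0,0,-25],"angular":[0,0,1.3]},{"fingers":1,"offset":[0,0,-25],"angular":[0,0,1.4]},{"fingers":1,"offset":[0,0,-25],"angular":[0,0,0]},{"fingers":1,"offset":[0,0,-18],"angular":[0,0,0]}])

```text
clock: 1.58
eef_pos: [0.4545, -0.0457, 0.0411]
tcp_rot: [-0.03, 1.0, 0.0, -0.001]
contact_force: [-0.7, 0.2, -0.1]
finger_gap: 0.0
```

```bash
python3 - <<'E'
from cell import arm
import cv2
s=arm.state();print(s["eef_pos"],s["tcp_rot"],s["contact_force"])
cv2.imwrite("pics/s2.png",cv2.resize(arm.capture("side")["image"][100:280,180:400],None,fx=3,fy=3));cv2.imwrite("pics/w3.png",arm.capture("wrist")["image"])
E
```

```text
[ 0.45452614 -0.04566409  0.04109687] [-2.97539298e-02  9.99556905e-01  2.36983958e-04 -8.00772500e-04] [-0.72845439  0.16483845 -0.14111484]
```

View pics/w3.png

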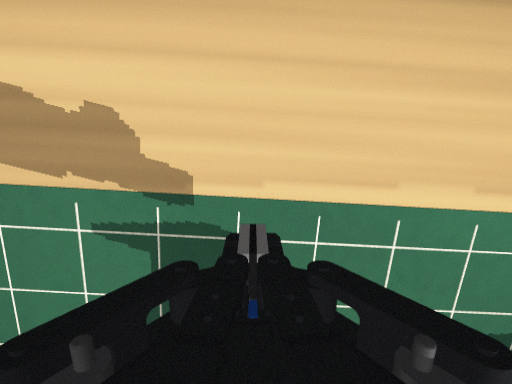

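View pics/s2.png

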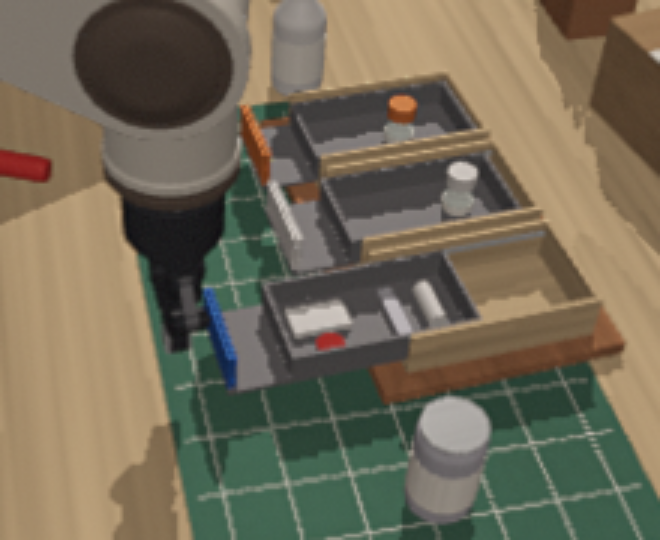

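drive_tool(rows=[{"fingers":1,"offset":[8,0.6,0],"angular":[0,0,0]},{"fingers":1,"offset":[6,0.4,0],"angular":[0,0,0]},{"fingers":1,"offset":[5,0.3,0],"angular":[0,0,0]},{"fingers":1,"offset":[5,0.4,0],"angular":[0,0,0]},{"fingers":1,"offset":[7,0.5,0],"angular":[0,0,0]},{"fingers":1,"offset":[8,0.6,0],"angular":[0,0,0]},{"fingers":1,"offset":[8,0.6,0],"angular":[0,0,0]},{"fingers":1,"offset":[8,0.6,0],"angular":[0,0,0]}])

```text
clock: 2.35
eef_pos: [0.5109, -0.0419, 0.0434]
tcp_rot: [-0.031, 1.0, -0.0, 0.0]
contact_force: [-2.3, -1.7, 1.1]
finger_gap: -0.0002
```

drive_tool(rows=[{"fingers":1,"offset":[8,0.6,0],"angular":[0,0,0]},{"fingers":1,"offset":[8,0.6,0],"angular":[0,0,0]},{"fingers":1,"offset":[8,0.5,0],"angular":[0,0,0]},{"fingers":1,"offset":[8,0.6,0],"angular":[0,0,0]},{"fingers":1,"offset":[7,0.5,0],"angular":[0,0,0]},{"fingers":1,"offset":[6,0.4,0],"angular":[0,0,0]},{"fingers":1,"offset":[5,0.3,0],"angular":[0,0,0]}])

```text
clock: 2.93
eef_pos: [0.5606, -0.0384, 0.0432]
tcp_rot: [-0.031, 1.0, -0.0, -0.0]
contact_force: [-2.4, 0.3, 1.9]
finger_gap: 0.0002
```

```bash
python3 - <<'E'
from cell import arm
import cv2
s=arm.state();print(s["eef_pos"],s["tcp_rot"],s["contact_force"])
cv2.imwrite("pics/s3.png",cv2.resize(arm.capture("side")["image"][100:280,180:400],None,fx=3,fy=3))
E
```

```text
[ 0.56060153 -0.03841242  0.04316679] [-3.05646911e-02  9.99532789e-01 -5.81843016e-06 -6.28673811e-05] [-2.35337002  0.31942177  1.85250086]
```

View pics/s3.png

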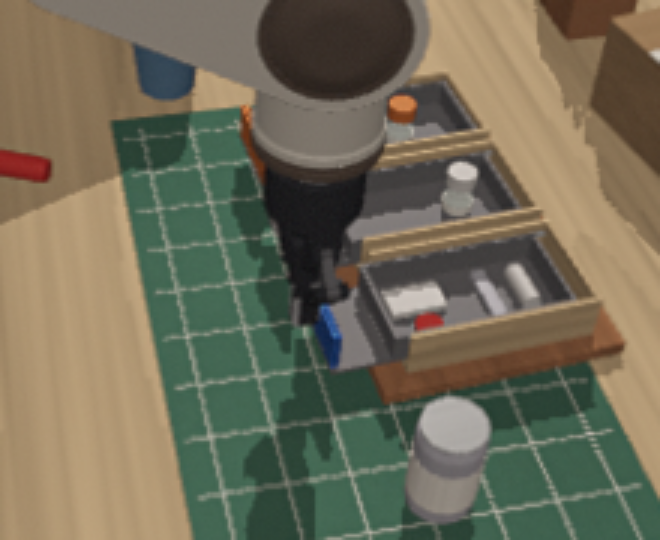

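drive_tool(rows=[{"fingers":1,"offset":[3,0.2,0],"angular":[0,0,0]},{"fingers":1,"offset":[3,0.2,0],"angular":[0,0,0]},{"fingers":1,"offset":[2,0.1,0],"angular":[0,0,0]}])

```text
clock: 3.23
eef_pos: [0.568, -0.038, 0.0432]
tcp_rot: [-0.031, 1.0, 0.0, -0.0]
contact_force: [-1.9, 0.7, -0.4]
finger_gap: 0.0002
```

drive_tool(rows=[{"fingers":1,"offset":[1,0.1,0],"angular":[0,0,0]},{"fingers":1,"offset":[1,0.1,0],"angular":[0,0,0]}])

```text
clock: 3.4
eef_pos: [0.5699, -0.0378, 0.0432]
tcp_rot: [-0.031, 1.0, -0.0, -0.0]
contact_force: [-2.3, -0.2, -0.7]
finger_gap: 0.0
```

drive_tool(rows=[{"fingers":1,"offset":[1,0.1,0],"angular":[0,0,0]},{"fingers":1,"offset":[1,0.1,0],"angular":[0,0,0]}])

```text
clock: 3.57
eef_pos: [0.5715, -0.0377, 0.0431]
tcp_rot: [-0.031, 1.0, -0.0, -0.001]
contact_force: [-14.5, -1.8, 4.7]
finger_gap: 0.0
```

drive_tool(rows=[{"fingers":1,"offset":[0.5,0,0],"angular":[0,0,0]},{"fingers":1,"offset":[0,0,0],"angular":[0,0,0]}])

```text
clock: 3.73
eef_pos: [0.5715, -0.0377, 0.0431]
tcp_rot: [-0.031, 1.0, -0.0, -0.001]
contact_force: [-12.0, -0.4, 4.0]
finger_gap: 0.0
```

```bash
python3 - <<'E'
from cell import arm
import cv2
s=arm.state();print(s["eef_pos"],s["contact_force"])
cv2.imwrite("pics/s4.png",cv2.resize(arm.capture("side")["image"][100:280,180:400],None,fx=3,fy=3))
E
```

```text
[ 0.57148428 -0.03766233  0.04312988] [-12.0128509   -0.37539528   3.99896816]
```

View pics/s4.png

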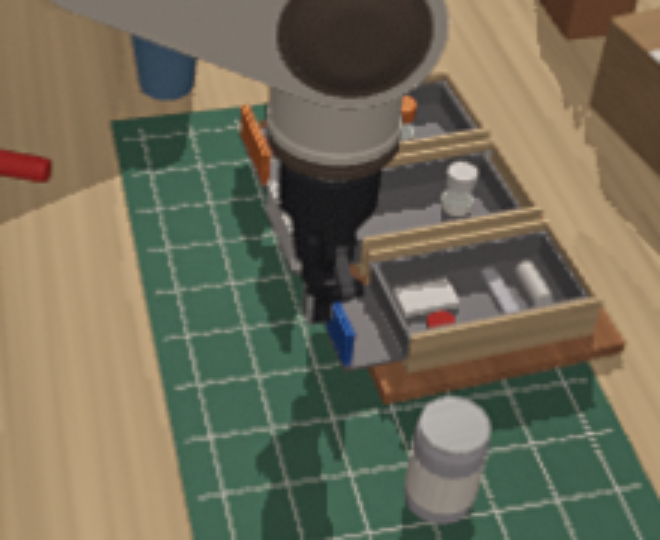

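The tray is at its stop: the tool no longer advances and the force holds at 12 N. I'll back off, rise, and look again before the hook.

drive_tool(rows=[{"fingers":1,"offset":[-6,-0.4,0],"angular":[0,0,0]},{"fingers":1,"offset":[-15,-1,0],"angular":[0,0,0]},{"fingers":1,"offset":[-20,-1.4,10],"angular":[0,0,0]},{"fingers":1,"offset":[-20,-1,30],"angular":[0,0,0]},{"fingers":1,"offset":[-20,0,35],"angular":[0,0,0]},{"fingers":1,"offset":[-20,0,35],"angular":[0,0,0]},{"fingers":1,"offset":[-20,0,30],"angular":[0,0,0]},{"fingers":1,"offset":[0,0,0],"angular":[0,0,0]}])

```text
clock: 4.45
eef_pos: [0.451, -0.0417, 0.1895]
tcp_rot: [-0.031, 1.0, -0.001, 0.004]
contact_force: [0.1, -1.4, 1.6]
finger_gap: -0.0001
```

```bash
python3 - <<'E'
from cell import arm
import cv2,pickle
from h import *
d={n:arm.capture(n) for n in["scene","side","wrist"]}
pickle.dump(d,open("cap1.pkl","wb"))
s=arm.state();print(s["eef_pos"])
for n in d:
  cv2.imwrite(f"pics/{n}5.png",d[n]["image"])
  for col in ["blue","orange"]:
    cs,_=cv2.findContours(mask(d[n]["image"],col),0,2)
    for k in cs:
      x,y,w,h=cv2.boundingRect(k)
      if cv2.contourArea(k)>40:
        a=cv2.approxPolyDP(k,2.,True).reshape(-1,2)
        P=[onz(d[n],p,.061)[:2] for p in a]
        if all(np.hypot(*(p-[.57,.1]))<.2 for p in P):
          print(n,col,[(p.tolist(),q.round(3).tolist(),round(float(q@[.9976,.0698]),4),round(float(q@[-.0698,.9976]),3)) for p,q in zip(a,P)])
E
```

```text
[ 0.45155837 -0.04147557  0.18342696]
scene blue [([204, 173], [0.589, -0.077], 0.5824, -0.118), ([205, 182], [0.603, -0.051], 0.598, -0.093), ([225, 200], [0.596, 0.024], 0.5964, -0.018), ([225, 191], [0.581, 0.002], 0.5797, -0.039)]
scene orange [([224, 277], [0.706, 0.181], 0.7171, 0.132), ([219, 281], [0.719, 0.182], 0.7297, 0.132), ([219, 287], [0.726, 0.193], 0.7373, 0.142), ([222, 291], [0.726, 0.203], 0.738, 0.152), ([227, 291], [0.718, 0.209], 0.7309, 0.158), ([231, 288], [0.709, 0.208], 0.7214, 0.158), ([231, 281], [0.7, 0.197], 0.7123, 0.147)]
scene orange [([270, 232], [0.57, 0.155], 0.579, 0.115), ([268, 241], [0.587, 0.17], 0.5974, 0.128), ([293, 265], [0.583, 0.244], 0.5983, 0.203), ([296, 255], [0.563, 0.231], 0.5776, 0.191)]
wrist blue [([249, 300], [0.583, -0.037], 0.5788, -0.078), ([249, 306], [0.59, -0.037], 0.5865, -0.078), ([257, 306], [0.59, -0.028], 0.5866, -0.069), ([256, 300], [0.582, -0.029], 0.5788, -0.07)]
wrist orange [([494, 297], [0.563, 0.233], 0.5779, 0.194), ([423, 298], [0.569, 0.155], 0.5781, 0.115), ([422, 302], [0.574, 0.155], 0.5833, 0.114), ([479, 303], [0.572, 0.219], 0.5854, 0.178), ([493, 302], [0.569, 0.234], 0.5844, 0.194)]
```

View pics/wrist5.png

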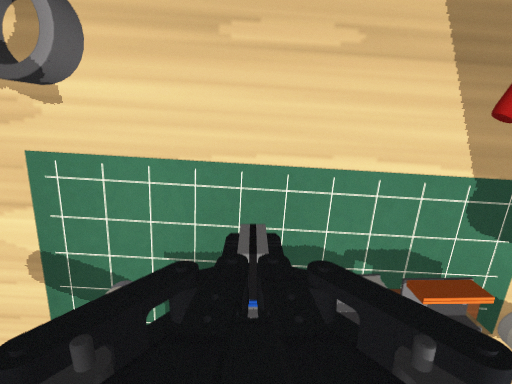

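View pics/scene5.png

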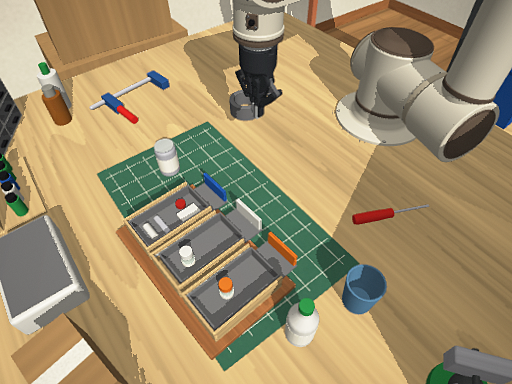

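Blue is home, and the rest still stands. The wrist and scene views agree on the orange lip: outer face at u=0.578, v centre 0.154. The pocket centre is therefore at about (0.595, 0.195), and I'll move above it.

drive_tool(rows=[{"fingers":1,"offset":[12,20,0],"angular":[0,0,0]},{"fingers":1,"offset":[19,32,0],"angular":[0,0,0]},{"fingers":1,"offset":[19,32,0],"angular":[0,0,0]},{"fingers":1,"offset":[19,32,0],"angular":[0,0,0]},{"fingers":1,"offset":[19,32,-10],"angular":[0,0,0]},{"fingers":1,"offset":[19,32,-20],"angular":[0,0,0]},{"fingers":1,"offset":[19,32,-20],"angular":[0,0,0]},{"fingers":1,"offset":[17,25,-20],"angular":[0,0,0]}])

```text
clock: 5.27
eef_pos: [0.5944, 0.1973, 0.1108]
tcp_rot: [-0.031, 1.0, -0.0, -0.001]
contact_force: [1.1, 0.5, 0.7]
finger_gap: -0.0001
```

drive_tool(rows=[{"fingers":1,"offset":[0,0,-10],"angular":[0,0,0]},{"fingers":1,"offset":[0,0,0],"angular":[0,0,0]}])

```text
clock: 5.43
eef_pos: [0.5927, 0.1957, 0.0986]
tcp_rot: [-0.032, 0.999, -0.001, -0.003]
contact_force: [-0.3, -0.8, -0.7]
finger_gap: -0.0003
```

```bash
python3 - <<'E'
from cell import arm
import cv2
from h import *
for n in["scene","side","wrist"]:
  c=arm.capture(n);s=arm.state();im=c["image"].copy()
  if n=="scene": print(s["eef_pos"],s["tcp_rot"])
  u,v=proj(c,s["eef_pos"])[0];print(n,u,v)
  x,y=int(max(0,min(u-90,332))),int(max(0,min(v-70,244)))
  cv2.imwrite(f"pics/{n}6.png",cv2.resize(im[y:y+140,x:x+180],None,fx=4,fy=4,interpolation=cv2.INTER_CUBIC))
E
```

```text
[0.59300459 0.19483444 0.10091631] [-3.10190378e-02  9.99515942e-01 -4.94247384e-04 -2.33581820e-03]
scene 274.09429420389534 240.4366874261746
side 273.7527611336921 129.59837735376308
wrist 250.86384393226862 239.0703739738268
```

View pics/side6.png

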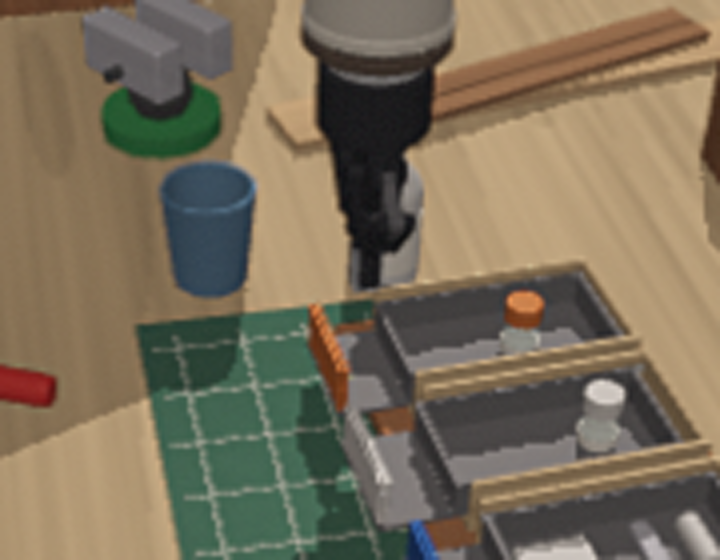

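View pics/scene6.png

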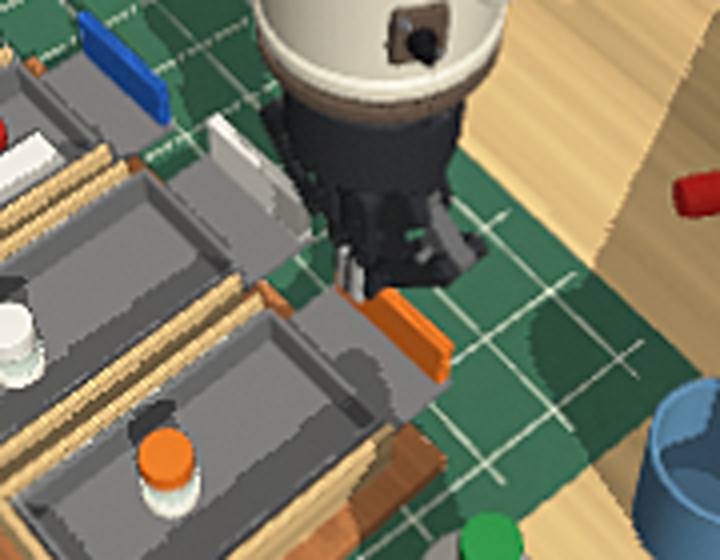

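The fingertip stands over the pocket at (0.593, 0.195), just behind the orange lip. Lowering now.

drive_tool(rows=[{"fingers":1,"offset":[2,0,-10],"angular":[0,0,0]},{"fingers":1,"offset":[0,0,-12],"angular":[0,0,0]},{"fingers":1,"offset":[0,0,-12],"angular":[0,0,0]},{"fingers":1,"offset":[0,0,-12],"angular":[0,0,0]},{"fingers":1,"offset":[0,0,-10],"angular":[0,0,0]},{"fingers":1,"offset":[0,0,-6],"angular":[0,0,0]},{"fingers":1,"offset":[0,0,0],"angular":[0,0,0]}])

```text
clock: 6.17
eef_pos: [0.5952, 0.1945, 0.0399]
tcp_rot: [-0.031, 1.0, -0.0, -0.001]
contact_force: [-0.1, -0.1, -0.4]
finger_gap: 0.0004
```

```bash
python3 - <<'E'
from cell import arm
import cv2
from h import *
for n in["scene","side"]:
  c=arm.capture(n);s=arm.state();im=c["image"].copy()
  print(s["eef_pos"],s["contact_force"])
  u,v=proj(c,s["eef_pos"])[0]
  x,y=int(max(0,min(u-90,332))),int(max(0,min(v-70,244)))
  cv2.imwrite(f"pics/{n}7.png",cv2.resize(im[y:y+140,x:x+180],None,fx=4,fy=4,interpolation=cv2.INTER_CUBIC))
E
```

```text
[0.59563365 0.19461482 0.04104046] [ 0.25979897 -0.27535897 -0.24237402]
[0.59599859 0.19472048 0.04181469] [0.58016739 0.01614529 0.16355   ]
```

View pics/side7.png

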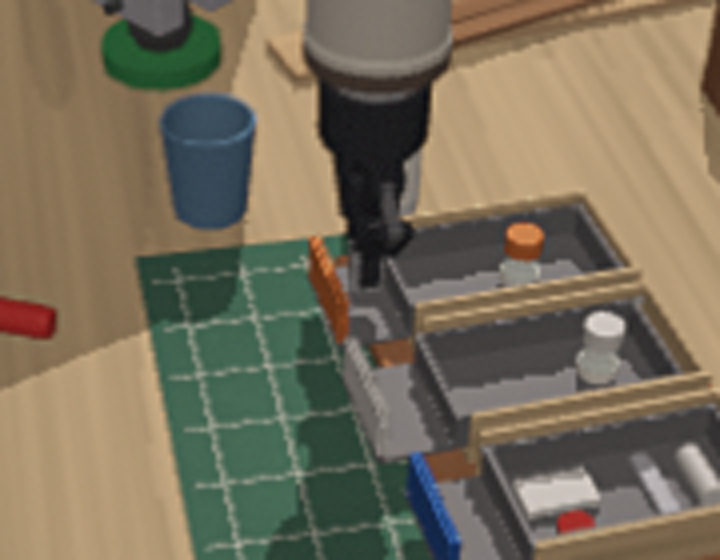

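View pics/scene7.png

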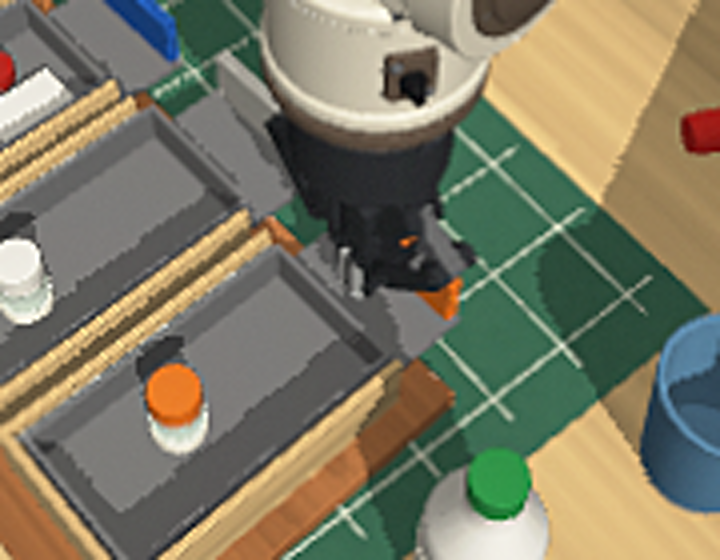

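The fingertip is in the pocket between the lip and the front wall, and it touches nothing. I'll draw slowly, making contact at about 11 mm.

drive_tool(rows=[{"fingers":1,"offset":[-2,-0.1,-2],"angular":[0,0,0]},{"fingers":1,"offset":[-3,-0.2,-2],"angular":[0,0,0]},{"fingers":1,"offset":[-2,-0.1,0],"angular":[0,0,0]},{"fingers":1,"offset":[-1.5,-0.1,0],"angular":[0,0,0]},{"fingers":1,"offset":[-1.5,-0.1,0],"angular":[0,0,0]},{"fingers":1,"offset":[-1.5,-0.1,0],"angular":[0,0,0]},{"fingers":1,"offset":[-1.5,-0.1,0],"angular":[0,0,0]},{"fingers":1,"offset":[-2,-0.2,0],"angular":[0,0,0]}])

```text
clock: 6.93
eef_pos: [0.5811, 0.1938, 0.038]
tcp_rot: [-0.031, 1.0, 0.0, 0.0]
contact_force: [2.3, 1.3, 0.6]
finger_gap: -0.0
```

drive_tool(rows=[{"fingers":1,"offset":[-2,-0.1,0],"angular":[0,0,0]},{"fingers":1,"offset":[-2.5,-0.2,0],"angular":[0,0,0]},{"fingers":1,"offset":[-3,-0.2,0],"angular":[0,0,0]},{"fingers":1,"offset":[-3.5,-0.2,0],"angular":[0,0,0]},{"fingers":1,"offset":[-4,-0.3,0],"angular":[0,0,0]},{"fingers":1,"offset":[-4,-0.3,0],"angular":[0,0,0]},{"fingers":1,"offset":[-4,-0.3,0],"angular":[0,0,0]},{"fingers":1,"offset":[-4,-0.3,0],"angular":[0,0,0]}])

```text
clock: 7.6
eef_pos: [0.5535, 0.1918, 0.0378]
tcp_rot: [-0.031, 1.0, -0.0, 0.0]
contact_force: [2.3, 1.4, 1.4]
finger_gap: -0.0001
```

```bash
python3 - <<'E'
from cell import arm
import cv2
c=arm.capture("scene");s=arm.state();print(s["eef_pos"],s["contact_force"],s["clock"])
cv2.imwrite("pics/sc8.png",cv2.resize(c["image"][180:360,170:370],None,fx=3,fy=3,interpolation=cv2.INTER_CUBIC))
E
```

```text
[0.55285069 0.19176646 0.03777454] [ 0.5142496   0.19852296 -0.02423036] 7.65
```

View pics/sc8.png

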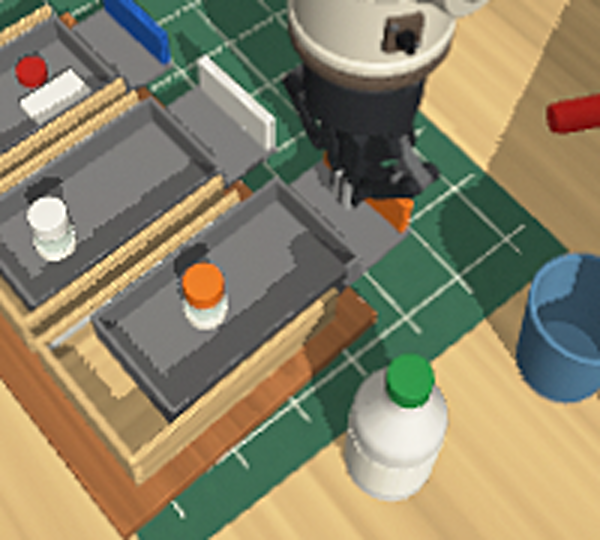

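The tray follows the finger and the jar is upright. Continuing.

drive_tool(rows=[{"fingers":1,"offset":[-2,-0.1,0],"angular":[0,0,0]},{"fingers":1,"offset":[-3,-0.2,0],"angular":[0,0,0]},{"fingers":1,"offset":[-4,-0.3,0],"angular":[0,0,0]},{"fingers":1,"offset":[-5,-0.3,0],"angular":[0,0,0]},{"fingers":1,"offset":[-5,-0.4,0],"angular":[0,0,0]},{"fingers":1,"offset":[-5,-0.4,0],"angular":[0,0,0]},{"fingers":1,"offset":[-5,-0.4,0],"angular":[0,0,0]},{"fingers":1,"offset":[-5,-0.3,0],"angular":[0,0,0]}])

```text
clock: 8.32
eef_pos: [0.5193, 0.1894, 0.0378]
tcp_rot: [-0.031, 1.0, -0.0, -0.0]
contact_force: [2.1, 0.4, -0.3]
finger_gap: 0.0002
```

drive_tool(rows=[{"fingers":1,"offset":[-5,-0.4,0],"angular":[0,0,0]},{"fingers":1,"offset":[-5,-0.3,0],"angular":[0,0,0]},{"fingers":1,"offset":[-5,-0.3,0],"angular":[0,0,0]},{"fingers":1,"offset":[-5,-0.4,0],"angular":[0,0,0]},{"fingers":1,"offset":[-4,-0.3,0],"angular":[0,0,0]},{"fingers":1,"offset":[-3,-0.2,0],"angular":[0,0,0]},{"fingers":1,"offset":[-2.5,-0.2,0],"angular":[0,0,0]},{"fingers":1,"offset":[-2,-0.1,0],"angular":[0,0,0]}])

```text
clock: 8.98
eef_pos: [0.4882, 0.1872, 0.0378]
tcp_rot: [-0.031, 1.0, -0.0, 0.0]
contact_force: [1.5, 0.7, -2.1]
finger_gap: -0.0
```

drive_tool(rows=[{"fingers":1,"offset":[-1.5,-0.1,0],"angular":[0,0,0]},{"fingers":1,"offset":[-1.5,-0.1,0],"angular":[0,0,0]},{"fingers":1,"offset":[-1.5,-0.1,0],"angular":[0,0,0]},{"fingers":1,"offset":[-1.5,-0.1,0],"angular":[0,0,0]},{"fingers":1,"offset":[-1,-0.1,0],"angular":[0,0,0]},{"fingers":1,"offset":[-1,-0.1,0],"angular":[0,0,0]}])

```text
clock: 9.48
eef_pos: [0.4804, 0.1866, 0.0378]
tcp_rot: [-0.031, 1.0, -0.0, 0.0]
contact_force: [2.3, 1.0, -1.3]
finger_gap: -0.0002
```

drive_tool(rows=[{"fingers":1,"offset":[-1,-0.1,0],"angular":[0,0,0]},{"fingers":1,"offset":[-1,-0.1,0],"angular":[0,0,0]}])

```text
clock: 9.65
eef_pos: [0.4784, 0.1865, 0.0378]
tcp_rot: [-0.031, 1.0, 0.0, 0.0]
contact_force: [0.6, 1.2, 0.2]
finger_gap: 0.0001
```

drive_tool(rows=[{"fingers":1,"offset":[-1,-0.1,0],"angular":[0,0,0]},{"fingers":1,"offset":[-1,0,0],"angular":[0,0,0]}])

```text
clock: 9.82
eef_pos: [0.4763, 0.1863, 0.0378]
tcp_rot: [-0.031, 1.0, -0.0, -0.0]
contact_force: [1.4, 1.0, -0.9]
finger_gap: -0.0
```

drive_tool(rows=[{"fingers":1,"offset":[-1,-0.1,0],"angular":[0,0,0]},{"fingers":1,"offset":[-1,0,0],"angular":[0,0,0]}])

```text
clock: 9.98
eef_pos: [0.4754, 0.1863, 0.038]
tcp_rot: [-0.03, 1.0, 0.0, 0.001]
contact_force: [18.7, 2.1, -12.2]
finger_gap: 0.0
```

drive_tool(rows=[{"fingers":1,"offset":[-1,-0.1,0],"angular":[0,0,0]},{"fingers":1,"offset":[-1,0,0],"angular":[0,0,0]}])

```text
clock: 10.15
eef_pos: [0.4753, 0.1863, 0.0382]
tcp_rot: [-0.03, 1.0, 0.0, 0.003]
contact_force: [37.0, 3.6, -26.0]
finger_gap: 0.0002
```

It's at the stop: the tool no longer moves and the force rises to 37 N. I'll relieve the push, centre the tool in the pocket, and rise straight out.

drive_tool(rows=[{"fingers":1,"offset":[2,0.1,0],"angular":[0,0,0]},{"fingers":1,"offset":[2,0.1,0],"angular":[0,0,0]},{"fingers":1,"offset":[4,0.3,0],"angular":[0,0,0]},{"fingers":1,"offset":[4,0.3,0],"angular":[0,0,0]},{"fingers":1,"offset":[2,0.1,0],"angular":[0,0,0]},{"fingers":1,"offset":[0,0,0],"angular":[0,0,0]}])

```text
clock: 10.65
eef_pos: [0.4868, 0.187, 0.0378]
tcp_rot: [-0.031, 1.0, -0.0, -0.0]
contact_force: [-0.1, 0.2, 0.5]
finger_gap: -0.0003
```

drive_tool(rows=[{"fingers":1,"offset":[0,0,10],"angular":[0,0,0]},{"fingers":1,"offset":[0,0,15],"angular":[0,0,0]},{"fingers":1,"offset":[0,0,20],"angular":[0,0,0]},{"fingers":1,"offset":[0,0,25],"angular":[0,0,0]},{"fingers":1,"offset":[0,0,30],"angular":[0,0,0]},{"fingers":1,"offset":[0,0,30],"angular":[0,0,0]},{"fingers":1,"offset":[0,0,20],"angular":[0,0,0]},{"fingers":1,"offset":[0,0,0],"angular":[0,0,0]}])

```text
clock: 11.32
eef_pos: [0.4876, 0.1873, 0.1931]
tcp_rot: [-0.031, 1.0, 0.001, 0.003]
contact_force: [0.3, -0.1, 0.9]
finger_gap: 0.0001
```

```bash
python3 - <<'E'
from cell import arm
import cv2
from h import *
d={n:arm.capture(n) for n in["scene","side"]}
s=arm.state();print(s["eef_pos"],s["contact_force"],s["clock"])
for n in d:
  cv2.imwrite(f"pics/{n}9.png",d[n]["image"])
  for col in ["blue","orange"]:
    cs,_=cv2.findContours(mask(d[n]["image"],col),0,2)
    for k in cs:
      if cv2.contourArea(k)>40:
        a=cv2.approxPolyDP(k,2.,True).reshape(-1,2)
        P=[onz(d[n],p,.061)[:2] for p in a]
        if all(np.hypot(*(p-[.57,.1]))<.25 for p in P):
          print(n,col,[(p.tolist(),round(float(q@[.9976,.0698]),4),round(float(q@[-.0698,.9976]),3)) for p,q in zip(a,P)])
E
```

```text
[0.48645928 0.18705016 0.18879913] [ 0.21153909 -0.66721123 -1.20803852] 11.4167
scene blue [([204, 173], 0.5824, -0.118), ([205, 182], 0.598, -0.093), ([225, 200], 0.5964, -0.018), ([225, 191], 0.5797, -0.039)]
scene orange [([265, 245], 0.6086, 0.131), ([261, 253], 0.6275, 0.14), ([263, 257], 0.6307, 0.149), ([269, 258], 0.6232, 0.159), ([273, 251], 0.6061, 0.153), ([270, 246], 0.6025, 0.14)]
scene orange [([304, 206], 0.474, 0.115), ([303, 215], 0.494, 0.131), ([328, 235], 0.4925, 0.202), ([331, 226], 0.4701, 0.192)]
side blue [([286, 190], 0.5803, -0.043), ([285, 200], 0.5672, -0.076), ([296, 220], 0.5723, -0.143), ([297, 211], 0.5838, -0.117)]
```

View pics/side9.png

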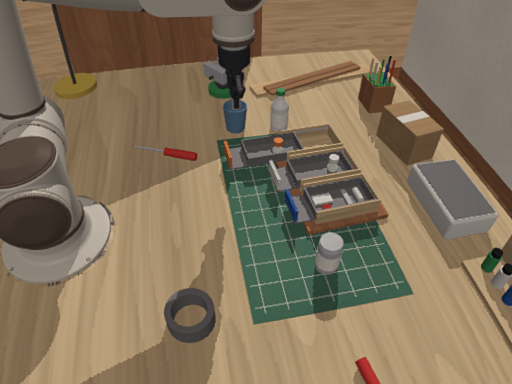

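View pics/scene9.png

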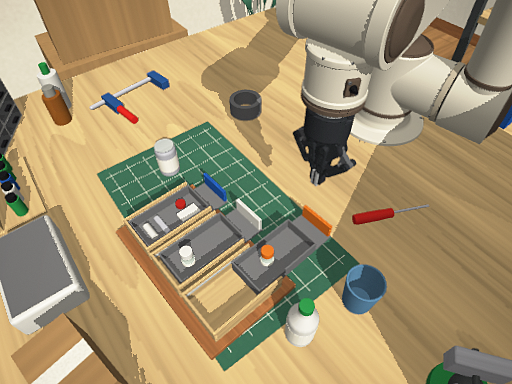

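All good: the blue tray is home (lip line at u≈0.58), the orange tray is out by about 106 mm from its slightly open start, and the jars and everything else are upright. The arm is clear of everything, so I'm handing in.

```bash
python3 -c "
from cell import arm
print(arm.close_job())"
```

```text
the job is handed in; nothing more can be done
None
```

I pushed the blue tray fully home, then hooked the shut fingertip behind the orange lip and drew that tray out to its stop. The robot had used about 11.4 s of the 45 s when I handed the job in, and no verdict was reported.

- **Blue tray:** it moved about 97 mm. At the end the tool stopped advancing and the force held at about 12 N.
- **Orange tray:** drag was about 2 N until the stop. There the tool held still while the force rose to about 37 N in x, with 26 N downward. That makes about 45 N in total, more than I needed and well under the 120 N wrist limit. The tray was driven by the fingertips, not the arm or gripper body.
- **Last pictures:** these were taken with the arm clear, and the blue lip is in line with the home position. The paint jar in the orange tray is upright, the white tray looks unmoved, and nothing else is disturbed.
- **Disagreement:** the pictures show the orange lip moved about 106 mm rather than 110. That fits a start 2–4 mm open, but I did not measure the start separately. I relied on the contact with the stop.
- **Refused call:** one move call was refused because some rows left out the turn. It moved nothing.

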